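# Put the sharpening stone away and snap its case shut

## Task

Lay the loose sharpening stone in the pocket of the open metal case and let go of it; then fold the hinged lid over it and press the lid's free edge down past the spring catch until it clicks and stays shut. Press by feel: the catch gives at about 10 N, and the lid must never take more than 30 N. Leave the other tools on the bench alone.

Things in the scene. Friction and masses are not known exactly. Their poses are not given: they have to be found in the camera images.
- stone: Grey bar-shaped sharpening stone, loose, 90 x 24 x 26 mm high, about 150 g; origin at the centre of its underside, x along its 90 mm length, z up. It lies on the bench to the left or to the right of the case.
- case: Bare metal case base fixed to the bench, 120 mm (x) x 110 mm (y) x 32 mm high; origin at the centre of its underside. A 96 x 28 mm pocket (long side along x), 12 mm deep, lies in the middle of its flat top. Lid hinged along the -x edge (robot side). At the middle of the +x edge a steel catch block, 34 mm wide, reaches 34 mm beyond the base and up to 54 mm above the bench.
- pocket (a point): Centre of the pocket's floor, 20 mm above the case's underside; axes as the case's. The seated stone stands 14 mm proud of the case's top.
- lid (a joint): Lid angle, rad: 0 level, grows as it opens; starts at 1.8 to 2.05, leaning to the robot; stop at 2.15. Stiff hinge (0.13 N m): stays where left. It meets the catch roller at 0.02 to 0.17; its edge must then go 6 mm further, against 8 to 11 N, to snap, and lands 3 mm lower on a rubber stop (16 N/mm). Catch and stop are set by hand over an 18 mm range, unmeasured: shut it reads -0.05 to 0.1.
- roller (a joint): How far the catch's sprung roller is pushed back, in m (noise about 0.3 mm): 0 when free or with the lid only resting on it, about 0.003 as the lid's nose passes it, and between 0.001 and 0.0022 while the clicked lid is held down on its stop. An unclicked lid is pushed back up by the roller as soon as it is let go.
- lid_hinge (a point): Middle of the hinge axis: 62 mm from the case's centre towards -x, 34 mm above its underside; the axis runs along the case's y. Its axes turn with the lid: x from the hinge to the free edge, z out of the lid's outer face.
- lid_edge (a point): Where to press: on the lid's outer face, mid-width, 12 mm in from the free edge, 110 mm from the hinge. The lid is a shallow metal tray 120 x 110 mm, open underneath, 18 mm deep over all; its outer face lies 24 mm above the hinge axis when shut. z points out of the outer face (up when shut).
- tin: Bystander: round brass-coloured tin 62 mm across, 55 mm high, on the side of the case where the stone is not. Origin at the centre of its underside.
- file: Bystander: file 310 mm long with a round wooden handle, lying to the right of the case, a little farther out. Origin on the bench near the middle of its length.
- vblock: Bystander: steel V-block 60 x 50 x 45 mm to the left of the case, a little farther out. Origin at the centre of its underside.
Not all that is in view belongs to the job. Leave any blue or purple look-alike of the case alone.

How it is judged:
By the outcome, as a careful person would: the job done as asked, in the order asked, and still so for the second after the job is handed in, with the robot touching nothing.
It also fails if it takes over 67 s, if anything falls off the work surface, if the arm or the gripper's body presses on something with over 40 N, if the wrist force passes 120 N, or if a joint passes its speed limit or range.

## Robot

A 6-joint arm with a two-finger parallel gripper is mounted at the origin on the work surface. World frame = base frame: x ahead of the robot, y to its left, z up, the work surface at z = 0. Lengths are in mm, angles in degrees, forces in N, time in s.
With the tool pointing down it reaches from about 300 to 850 mm from the base axis. Payload 4.2 kg.
Tool frame: the origin (TCP) lies at the centre of the arm's flange, where the gripper is bolted on; the fingertips stand 191 mm ahead of it and the grasp point (between the pads) lies 172 mm ahead of it; y points along the fingers, x is the direction in which the jaws open and shut, and the axes are right-handed (so a half turn about y gives the same grasp; the last joint's range is limited). The gripper opens to 91 mm and grips with 3 to 60 N. Pads are 32 mm wide; open, the fingers measure 118 mm over their backs; the gripper's body (76 mm by 178 mm) begins 60 mm behind the grasp point.
Start: joints at [-71.677, 18.312, 89.639, -0, 72.044, -1.146], TCP at [191.645, -542.121, 404.776] pointing down, gripper open.
Joint ranges: [-177.97, 177.97], [-48.28, 115.42], [12.27, 149.76], [-77.06, 257.06], [2.81, 150.46], [-146.56, 146.56]. Speed limits (degrees/s): [147.25, 147.25, 180, 180, 180, 180].

## Interface

Orientations are given as [roll, pitch, yaw] about the fixed x, y, z axes, in that order (R = Rz(yaw) Ry(pitch) Rx(roll)).
In Python, from workcell import env gives the robot as it stands.
- The arm moves only by the tool carry_out, never from a script. Its argument "increments" is a list of rows, each a list of 3 entries, a list of its own where there are three numbers: the turn, a rotation vector about the tool's x, y, z in rad, then the shift along the tool's x, y, z in mm, then the closure, from 0 (fully open) to 1 (shut). In form: [[[wx, wy, wz], [dx, dy, dz], claw], ...]. A call has 1 to 10 rows; each row is the pose to reach, as a shift and turn from the pose commanded when the call began, along the tool's axes at that moment; what a row does not reach only later rows make up. A row lasts 1/12 s, in which the tool goes at most 41.7 mm and 7.16 degrees, less where a joint would pass 70% of its speed; a pose out of reach is approached as far as the arm can. A call with a gripper value outside its range is refused whole. The fingers move at their own pace and stop on an object; "force" is the grip in N (left out, the last holds). Time passes only in rows, so rows that repeat a pose let the fingers close. It gives the time, the measured TCP pose, the force and the opening at its end, in the units of the state.
- env.state(): the state, without advancing time (a new reading comes with each control period).
- env.grab_frame(name): name is "scene" or "top"; returns a dict with "frame" (384x512x3 uint8, blue, green, red), "z_map" (384x512 float32, mm along the optical axis (not along the pixel's ray), 0 where there is no reading), "camera_matrix" (3x3 intrinsics, pixels), "k1" (the pictures are not rectified: a ray, as slopes to the right and down, at radius r is drawn at 1 + k1 r^2 times it, then the intrinsics apply), "rvec" (rotation vector, rad) and "tvec" (3), from world to camera coordinates, as OpenCV has them. Camera axes: x right, y down, z forward; pixel columns grow to the right and rows downward; lengths in mm; the calibration is good to about 2 mm. A picture is of the moment at which its call begins.
- env.job_done(): hands the job in, once; it reports no verdict.
The state is a dict: "time_s": time; "qpos": joint angles; "qvel": joint speeds; "effort": joint torques, N m; "ee_pos": TCP position; "ee_rot": TCP orientation; "force": force on the tool from outside, world axes, zero at the start; "torque": the same for the moment, N m; "gripper_width": finger opening in mm.
Only numpy, scipy, OpenCV 4.12 (cv2) and the standard library are available. Lean on these libraries where they do the work, as an engineer would, in place of code of your own. Each camera call takes 0.05 s, during which the arm holds its last target. There are 200 camera calls.

## Working session

There is one attempt and no reset: what is moved stays moved. The work goes in short steps, Python scripts to look and compute and a tool call to move; the robot and the scene stay as the last step left them, time stands still between calls to the robot, and variables do not carry over. Pictures are saved under pics/ and viewed, about 8 in all and at most 12, crops included, and the job is handed in when it is done.

Besides the shell and the picture viewer there is one more tool, called in YAML: its name, and indented under it one key for each argument. carry_out: Moves the arm, as the interface text tells. Its arguments: {"type":"object","properties":{"increments":{"type":"array","items":{"type":"array"}},"force":{"type":"number"}},"required":["increments"]}

```bash
ls; mkdir -p pics
cat > h.py <<'E'
import numpy as np, cv2
from workcell import env
def grab(n):
    g=env.grab_frame(n); g['R']=cv2.Rodrigues(np.array(g['rvec'],float))[0]; g['t']=np.array(g['tvec'],float).ravel(); g['K']=np.array(g['camera_matrix'],float); return g
def slopes(g,uv):
    uv=np.asarray(uv,float).reshape(-1,1,2)
    return cv2.undistortPoints(uv,g['K'],np.array([g['k1'],0,0,0],float)).reshape(-1,2)
def depthpts(g,uv):
    s=slopes(g,uv); u=np.asarray(uv,int).reshape(-1,2); z=g['z_map'][u[:,1],u[:,0]]
    c=np.c_[s*z[:,None],z]; return (c-g['t'])@g['R']
def plane(g,uv,h):
    d=np.c_[slopes(g,uv),np.ones(len(np.asarray(uv).reshape(-1,2)))]@g['R']; o=-g['R'].T@g['t']
    return o+d*((h-o[2])/d[:,2])[:,None]
def cloud(g):
    H,W=g['z_map'].shape; v,u=np.mgrid[:H,:W]
    P=depthpts(g,np.c_[u.ravel(),v.ravel()]).reshape(H,W,3); P[g['z_map']==0]=np.nan; return P
def proj(g,p):
    return cv2.projectPoints(np.asarray(p,float).reshape(-1,1,3),g['R'],g['t'],g['K'],np.array([g['k1'],0,0,0],float))[0].reshape(-1,2)
E
python3 - <<'E'
from h import *
for n in('scene','top'):
    g=grab(n); cv2.imwrite(f'pics/{n}0.png',g['frame']); np.savez(f'{n}0.npz',**{k:g[k] for k in('frame','z_map','camera_matrix','k1','rvec','tvec')})
    print(n,-g['R'].T@g['t'],g['R'][2],(g['z_map']==0).mean())
print(env.state())
E
```

```text
pics
scene [1012.49448184 -217.42345774  764.88992919] [-0.47589304  0.26012793 -0.84015432] 0.0038503011067708335
top [ 4.24734501e+02 -2.32645985e-01  1.06064238e+03] [ 0.18617351 -0.01209092 -0.98244248] 0.003931681315104167
{'time_s': 0.1, 'qpos': array([-7.16754721e+01,  1.83484071e+01,  8.96990781e+01,  3.00052183e-04,
        7.20462387e+01, -1.14573595e+00]), 'qvel': array([-0.10335909, -0.06712897, -0.09270892, -0.08622637, -0.09734235,
       -0.05125259]), 'effort': array([-6.82933460e-04, -4.13334703e+01, -2.32510436e+01,  7.28719379e-02,
        4.21622931e-02, -4.31546425e-05]), 'ee_pos': array([ 191.61355097, -541.9748911 ,  404.00211019]), 'ee_rot': array([-89.99784071,   0.09369945, -70.52982715]), 'force': array([-0.36689515, -0.43354097,  0.05178416]), 'torque': array([-0.0226448 , -0.00545154,  0.03607081]), 'gripper_width': 91.51736056068955}
```

View pics/scene0.png

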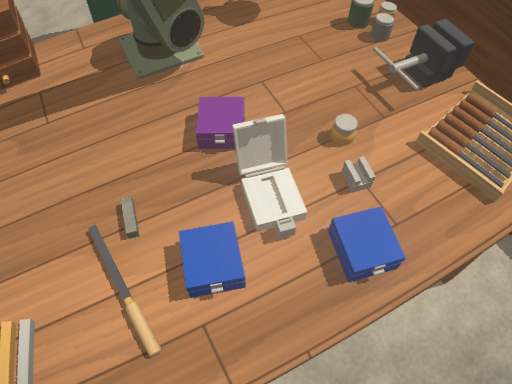

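View pics/top0.png

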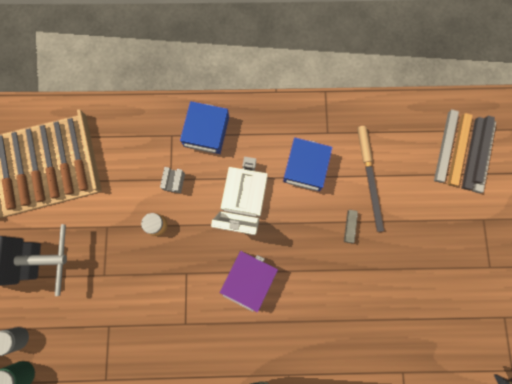

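Scene view: the bare-metal open case is at (272,190), with its lid leaning to the robot at (261,145) and its catch at (286,226). The stone is at (129,216), the tin at (345,130), the V-block at (358,175) and the file at (125,290). The blue boxes at (211,258) and (366,243) and the purple one at (221,122) are look-alikes. In the top view the case is at (243,195) and the stone at (352,226). Only the metal case is bare and open, so that is the one.

Run:
```python
from h import *
def load(n):
    d=dict(np.load(f'{n}0.npz')); d['R']=cv2.Rodrigues(d['rvec'])[0]; d['t']=d['tvec'].ravel(); d['K']=d['camera_matrix']; d['k1']=float(d['k1']); return d
T=load('top');S=load('scene')
def rect(P,m,lab):
    q=P[m]; 
    r=cv2.minAreaRect(q[:,:2].astype(np.float32)); print(lab,len(q),np.round(r[0],1),np.round(r[1],1),round(r[2],1),'z',np.round(np.percentile(q[:,2],[5,50,95]),1))
for n,g,rois in(('top',T,dict(stone=(335,200,370,250),case=(205,150,275,240),tin=(135,205,172,242))),('scene',S,dict(stone=(112,188,148,244),case=(225,108,312,240),tin=(325,108,365,150)))):
    P=cloud(g)
    for k,(a,b,c,d) in rois.items():
        m=np.zeros(P.shape[:2],bool); m[b:d,a:c]=1
        with np.errstate(invalid='ignore'):
            z=P[...,2]
            if k=='stone': rect(P,m&(z>18)&(z<34),n+' stone')
            elif k=='tin': rect(P,m&(z>45),n+' tin')
            else:
                hsv=cv2.cvtColor(g['frame'],cv2.COLOR_BGR2HSV); m&=hsv[...,1]<70
                rect(P,m&(z>28)&(z<36),n+' casetop')
                rect(P,m&(z>15)&(z<25),n+' pocket')
                rect(P,m&(z>45)&(z<58)&(P[...,0]>570),n+' catch')
                rect(P,m&(z>70),n+' lid')
                q=P[m&(z>70)]; c=np.median(q,0); w=np.linalg.svd(q-q.mean(0),full_matrices=False); print(' lid plane n',w[2][2],'c',q.mean(0),w[1]/np.sqrt(len(q)), 'max',q.max(0),q.min(0))
a=cv2.resize(S['frame'][100:245,95:320],None,fx=3.4,fy=3.4,interpolation=3); cv2.imwrite('pics/c1.png',a)
a=cv2.resize(T['frame'][140:250,200:370],None,fx=4.5,fy=4.5,interpolation=3); cv2.imwrite('pics/c2.png',a)
```

```text
top stone 289 [ 524.  -254.7] [24.1 89. ] 79.4 z [21.2 24.3 27.2]
top casetop 1457 [642.9  75.1] [184.5 185.1] 78.9 z [28.6 31.2 35. ]
top pocket 353 [659.4  52.5] [221.6 133.7] 16.1 z [15.9 18.9 22.3]
top catch 25 [705.6  24.3] [31.9 21.8] 71.5 z [45.1 45.8 47.9]
top lid 420 [527.1  59.7] [110.1  42.1] 80.4 z [ 78.7 144.3 156.7]
 lid plane n [-0.94985801  0.18349375 -0.25317938] c [518.94433055  60.88768228 138.59658989] [32.51706083 20.67122141  6.51351782] max [556.40121981 116.44368113 161.41035369] [498.91778755   4.14555416  70.67890536]
top tin 334 [540.1 287.2] [51.3 53.7] 0.6 z [50.2 53.9 57. ]
scene stone 423 [ 527.3 -259.5] [23.4 90.1] 80.0 z [21.2 25.9 28.2]
scene casetop 2187 [589.3  44.6] [110.  273.3] 78.9 z [30.1 32.4 35. ]
scene pocket 591 [592.4   9.1] [269.7 101.3] 8.6 z [17.4 20.7 23.7]
scene catch 118 [698.  -27.4] [133.1  40.2] 70.2 z [45.3 46.3 49.7]
scene lid 1668 [530.1  55.8] [109.5  43.9] 78.5 z [ 74.5 110.1 148.9]
 lid plane n [ 0.96052622 -0.18498968  0.20776958] c [526.48757137  57.21173985 111.28406202] [32.99754202 24.95710986  5.55134491] max [562.36145415 111.58556871 161.86414398] [499.06171379  -0.89303861  70.00900183]
scene tin 340 [543.  283.3] [51.9 53.1] 36.8 z [47.8 54.9 57.1]
```

View pics/c1.png

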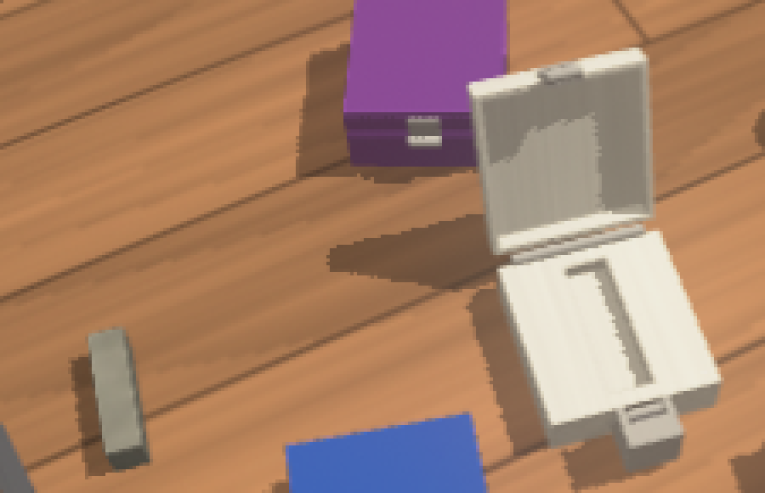

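View pics/c2.png

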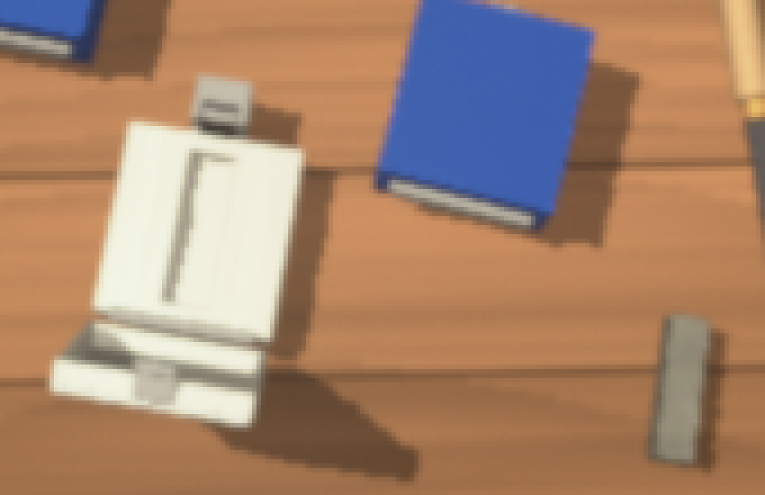

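Both crops confirm it. The open bare-metal case has its catch at c1 (650,430) and a free pocket, and the grey bar at c1 (118,398) is the stone. Next I fit the case corners in both views.

Run:
```python
from h import *
def load(n):
    d=dict(np.load(f'{n}0.npz')); d['R']=cv2.Rodrigues(d['rvec'])[0]; d['t']=d['tvec'].ravel(); d['K']=d['camera_matrix']; d['k1']=float(d['k1']); return d
T=load('top');S=load('scene')
for n,g,(a,b,c,d),xmin in(('top',T,(205,150,275,225),555),('scene',S,(235,165,312,230),555)):
    P=cloud(g); f=g['frame'].astype(int); v=f.min(2)
    m=np.zeros(v.shape,bool); m[b:d,a:c]=1
    # case region from brightness; top plane cast
    with np.errstate(invalid='ignore'): m&=(P[...,2]>26)&(P[...,2]<38)&(v>130)
    k,lab,st,_=cv2.connectedComponentsWithStats(m.astype(np.uint8)); i=1+st[1:,4].argmax(); m=lab==i
    vv,uu=np.nonzero(m); Q=plane(g,np.c_[uu,vv].astype(float),32)
    yaw=-11.0*np.pi/180
    for mode in(0,):
        r=cv2.minAreaRect(Q[:,:2].astype(np.float32)); print(n,st[i],np.round(r,1) if 0 else r)
    cnr={'top':np.array([(130,122),(303,150),(273,342),(93,310)])/4.5+(200,140),'scene':np.array([(502,268),(658,232),(720,382),(546,424)])/3.4+(95,100)}[n]-0.4
    C=plane(g,cnr,32)[:,:2]; print(' corners',np.round(C,1).tolist(),np.round(C.mean(0),1),[round(float(np.linalg.norm(C[j]-C[j-1])),1) for j in range(4)])
    if n=='top':
        pk=plane(g,np.array([(190,150),(238,160),(165,300)])/4.5+(200,140)-.4,32); print(' pocket pts',np.round(pk,1).tolist())
# stone yaw/centres by contour cast at z=26
for n,g,(a,b,c,d) in(('top',T,(335,200,370,250)),('scene',S,(112,188,148,244))):
    P=cloud(g); m=np.zeros(P.shape[:2],bool); m[b:d,a:c]=1
    with np.errstate(invalid='ignore'): m&=P[...,2]>20
    vv,uu=np.nonzero(m);Q=plane(g,np.c_[uu,vv].astype(float),26)[:,:2]
    print(n,cv2.minAreaRect(Q.astype(np.float32)),Q.mean(0))
# blue box near
P=cloud(S); 
with np.errstate(invalid='ignore'):
  for n,g in(('top',T),('scene',S)):
    P=cloud(g);hsv=cv2.cvtColor(g['frame'],cv2.COLOR_BGR2HSV); m=(hsv[...,0]>105)&(hsv[...,0]<165)&(hsv[...,1]>120)&(P[...,2]>10)
    k,lab,st,_=cv2.connectedComponentsWithStats(m.astype(np.uint8))
    for i in range(1,k):
      if st[i,4]>300: q=P[lab==i]; print(n,np.percentile(q,[3,50,97],axis=0).round().tolist())
```

```text
top [ 221  167   46   56 1562] ((615.6463012695312, 42.133880615234375), (109.42790985107422, 144.30638122558594), 78.77775573730469)
 corners [[695.9, 81.9], [675.8, -26.0], [555.5, -4.9], [577.5, 105.0]] [626.2  39. ] [120.7, 109.8, 122.2, 112.1]
 pocket pts [[677.2, 44.5, 32.0], [670.2, 14.7, 32.0], [582.8, 60.9, 32.0]]
scene [ 242  165   65   60 2041] ((623.8685913085938, 38.037540435791016), (111.0277328491211, 134.2460174560547), 78.66844940185547)
 corners [[561.1, -3.6], [582.7, 101.1], [699.0, 77.7], [675.2, -31.4]] [629.5  36. ] [117.4, 107.0, 118.6, 111.6]
top ((523.910888671875, -253.98614501953125), (24.318029403686523, 89.65685272216797), 79.05878448486328) [ 523.37275442 -253.84610563]
scene ((528.6275634765625, -259.24627685546875), (23.902477264404297, 91.40472412109375), 79.68997192382812) [ 529.8471094  -259.50892852]
top [[754.0, 92.0, 45.0], [811.0, 146.0, 57.0], [868.0, 201.0, 60.0]]
top [[640.0, -192.0, 53.0], [697.0, -139.0, 56.0], [755.0, -86.0, 60.0]]
top [[325.0, -27.0, 53.0], [383.0, 28.0, 57.0], [439.0, 83.0, 60.0]]
scene [[327.0, -33.0, 56.0], [386.0, 22.0, 58.0], [436.0, 82.0, 61.0]]
scene [[761.0, 91.0, 56.0], [820.0, 143.0, 59.0], [875.0, 198.0, 61.0]]
scene [[646.0, -201.0, 43.0], [709.0, -147.0, 58.0], [762.0, -91.0, 61.0]]
```

```bash
cat > mv.py <<'E'
import json,sys,numpy as np
from scipy.spatial.transform import Rotation as Ro
# commanded pose tracker: R, p
F='cmd.json'
def load():
    try: d=json.load(open(F)); return Ro.from_quat(d['q']),np.array(d['p'])
    except FileNotFoundError: return Ro.from_euler('xyz',[-90,0,-70.53],degrees=True),np.array([191.645,-542.121,404.776])
def apply(turn,shift):  # record a move sent
    R,p=load(); p=p+R.apply(shift); R=R*Ro.from_rotvec(turn); json.dump(dict(q=R.as_quat().tolist(),p=p.tolist()),open(F,'w')); return R,p
def need(p2,yaw,tilt=0):
    R,p=load(); R2=Ro.from_euler('xyz',[-90+0,0,yaw],degrees=True)*Ro.from_euler('x',tilt,degrees=True)
    return (R.inv()*R2).as_rotvec().round(4).tolist(), R.inv().apply(np.array(p2)-p).round(1).tolist()
E
python3 -c "
from mv import *
print(need([525.8,-257,300],-100.8))"
```

```text
([-0.0, 0.5283, -0.0], [-157.4, 104.8, 410.1])
```

carry_out:
  increments:
    - [[0,0.053,0],[-15,10,39],0.45]
    - [[0,0.106,0],[-29,20,76],0.45]
    - [[0,0.158,0],[-44,29,114],0.45]
    - [[0,0.211,0],[-58,39,152],0.45]
    - [[0,0.264,0],[-73,48,190],0.45]
    - [[0,0.317,0],[-87,58,228],0.45]
    - [[0,0.37,0],[-102,68,266],0.45]
    - [[0,0.422,0],[-117,78,304],0.45]
    - [[0,0.475,0],[-131,87,342],0.45]
    - [[0,0.528,0],[-146,97,380],0.45]
  force: 25

```text
time_s: 0.93
ee_pos: [501.1, -277.4, 307.6]
ee_rot: [-90.0, -0.0, -100.9]
force: [-0.2, -0.4, -0.6]
gripper_width: 50.6
```

```bash
python3 -c "
from mv import *
R,p=apply([0,.528,0],[-146,97,380]);print(p)
from h import *
s=env.state();print(s['ee_pos'],s['ee_rot'],s['gripper_width'],s['force'])
print(need([525.8,-257,240],-100.8),need([525.8,-257,206],-100.8))"
```

```text
[ 501.25140009 -277.81080909  307.776     ]
[ 501.13530477 -277.39178907  307.56002671] [-9.00150483e+01 -5.29871438e-03 -1.00925318e+02] 50.55358421961452 [-0.20281127 -0.37949176 -0.58932619]
([0.0, 0.0003, -0.0], [-25.0, 67.8, 20.2]) ([0.0, 0.0003, -0.0], [-25.0, 101.8, 20.2])
```

carry_out:
  increments:
    - [[0,0,0],[-12,34,10],0.45]
    - [[0,0,0],[-25,50,20],0.45]
    - [[0,0,0],[-25,67,20],0.45]
    - [[0,0,0],[-25,84,20],0.45]
    - [[0,0,0],[-25,95,20],0.45]
    - [[0,0,0],[-25,101.5,20],0.45]
    - [[0,0,0],[-25,101.5,20],0.45]

```text
time_s: 1.52
ee_pos: [523.7, -258.1, 205.3]
ee_rot: [-90.2, 0.0, -100.8]
force: [0.7, -0.3, -0.2]
gripper_width: 50.2
```

```bash
python3 -c "
from mv import *
R,p=apply([0,0,0],[-25,101.5,20]);print(p)
from h import *
s=env.state();print(s['ee_pos'],s['force'])
for n in('scene','top'):
    g=grab(n); 
    u=proj(g,[[525,-257,26]])[0].astype(int); f=g['frame'][u[1]-40:u[1]+40,u[0]-50:u[0]+50]
    cv2.imwrite(f'pics/g_{n}.png',f)
a=np.hstack([cv2.resize(cv2.imread(f'pics/g_{n}.png'),None,fx=4,fy=4) for n in('scene','top')]);cv2.imwrite('pics/g1.png',a)
"
```

```text
[ 525.5752016 -256.9936844  206.276    ]
[ 523.7314479  -258.14838932  205.2826719 ] [ 0.69422899 -0.33459349 -0.18661666]
```

View pics/g1.png

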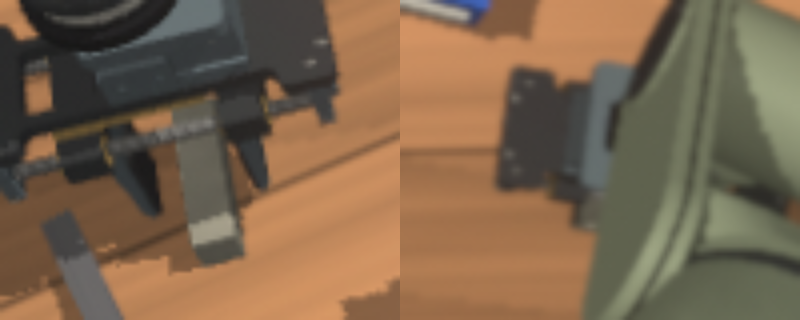

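The fingers straddle the stone, which is at (210,195) in the left half, and the file stays clear at (80,260). Now I close the gripper.

carry_out:
  increments:
    - [[0,0,0],[0,0,0],0.6]
    - [[0,0,0],[0,0,0],0.7]
    - [[0,0,0],[0,0,0],0.8]
    - [[0,0,0],[0,0,0],1]
    - [[0,0,0],[0,0,0],1]
    - [[0,0,0],[0,0,0],1]
    - [[0,0,0],[0,0,0],1]
    - [[0,0,0],[0,0,0],1]
  force: 30

```text
time_s: 2.28
ee_pos: [524.3, -258.2, 207.2]
ee_rot: [-90.0, -0.0, -100.8]
force: [-0.6, 1.4, 5.7]
gripper_width: 23.7
```

carry_out:
  increments:
    - [[0,0,0],[0,-10,0],1]
    - [[0,0,0],[0,-30,0],1]
    - [[0,0,0],[0,-60,0],1]
    - [[0,0,0],[0,-90,0],1]
    - [[0,0,0],[0,-90,0],1]
    - [[0,0,0],[0,-90,0],1]

```text
time_s: 2.78
ee_pos: [524.4, -258.3, 298.4]
ee_rot: [-89.8, -0.1, -100.8]
force: [-0.3, -0.6, -2.7]
gripper_width: 23.9
```

```bash
python3 -c "
from mv import *
R,p=apply([0,0,0],[0,-90,0]);print(p)
from h import *
s=env.state();print(s['ee_pos'],s['force'],s['gripper_width'])
print(need([627.8,37.5,296],-101.1),need([627.8,37.5,230],-101.1))
"
```

```text
[ 525.5752016 -256.9936844  296.276    ]
[ 524.42210296 -258.33515412  298.35202801] [-0.28909501 -0.59006485 -2.67899811] 23.932912062783306
([-0.0, 0.0055, -0.0], [-308.4, 0.3, 45.3]) ([-0.0, 0.0055, -0.0], [-308.4, 66.3, 45.3])
```

carry_out:
  increments:
    - [[0,0,0],[-10,0,25],1]
    - [[0,0.0055,0],[-40,0,45.3],1]
    - [[0,0.0055,0],[-77,0,45.3],1]
    - [[0,0.0055,0],[-116,0,45.3],1]
    - [[0,0.0055,0],[-155,0,45.3],1]
    - [[0,0.0055,0],[-194,0,45.3],1]
    - [[0,0.0055,0],[-233,0,45.3],1]
    - [[0,0.0055,0],[-270,0,45.3],1]
    - [[0,0.0055,0],[-295,0,45.3],1]
    - [[0,0.0055,0],[-308.4,0.3,45.3],1]

```text
time_s: 3.62
ee_pos: [626.1, 39.4, 294.2]
ee_rot: [-90.2, -0.0, -100.9]
force: [0.9, -0.8, -1.9]
gripper_width: 23.6
```

carry_out:
  increments:
    - [[0,0,0],[0,15,0],1]
    - [[0,0,0],[0,30,0],1]
    - [[0,0,0],[0,40,0],1]
    - [[0,0,0],[0,45,0],1]
    - [[0,0,0],[0,45,0],1]
    - [[0,0,0],[0,45,0],1]

```text
time_s: 4.12
ee_pos: [626.5, 35.7, 251.1]
ee_rot: [-90.0, -0.0, -101.1]
force: [-0.8, -0.2, -0.7]
gripper_width: 23.7
```

```bash
python3 -c "
from mv import *
apply([0,.0055,0],[-308.4,.3,45.3]);R,p=apply([0,0,0],[0,45,0]);print(p)
from h import *
s=env.state();print(s['ee_pos'],s['ee_rot'],s['force'],s['gripper_width'])
for n in('scene','top'):
    g=grab(n); np.savez(f'{n}1.npz',**{k:g[k] for k in('frame','z_map','camera_matrix','k1','rvec','tvec')})
    u=proj(g,[[628,37,46]])[0].astype(int); f=g['frame'][u[1]-50:u[1]+50,u[0]-50:u[0]+50];print(n,u-50)
    cv2.imwrite(f'pics/p_{n}.png',cv2.resize(f,None,fx=4,fy=4,interpolation=3))
cv2.imwrite('pics/p1.png',np.hstack([cv2.imread(f'pics/p_{n}.png') for n in('scene','top')]))
"
```

```text
[627.76958442  37.48714371 250.976     ]
[626.46183092  35.655248   251.0815258 ] [-9.00361746e+01 -2.05141257e-02 -1.01147809e+02] [-0.77289809 -0.18001636 -0.7346421 ] 23.702523712968123
scene [223 140]
top [194 139]
```

View pics/p1.png

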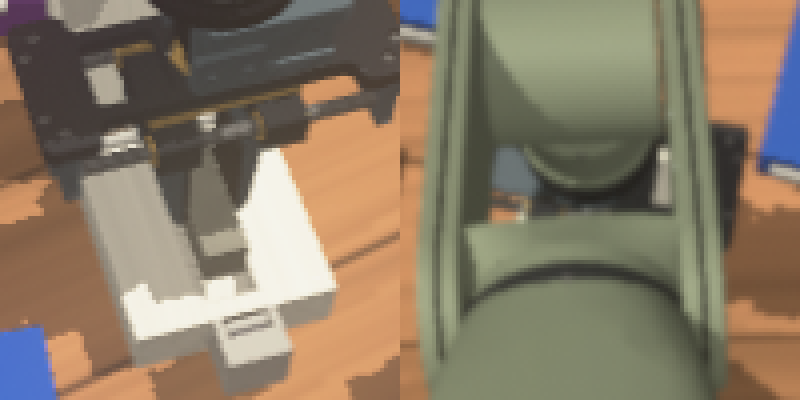

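Run:
```python
from h import *
d=dict(np.load('scene1.npz')); d['R']=cv2.Rodrigues(d['rvec'])[0]; d['t']=d['tvec'].ravel(); d['K']=d['camera_matrix']; d['k1']=float(d['k1'])
P=cloud(d)
yaw=np.radians(-11.1);ex=np.array([np.cos(yaw),np.sin(yaw)]);ey=np.array([-ex[1],ex[0]])
c0=np.array([629.5,36])
D=P[...,:2]-c0; X=D@ex;Y=D@ey;Z=P[...,2]
m=np.zeros(X.shape,bool);m[190:215,265:290]=1
with np.errstate(invalid='ignore'):
  k=m&(Z>48)&(Z<85)&(X>10)&(X<60)&(abs(Y)<22)
f=d['frame']
for v in range(186,212):
  print(v,' '.join(f"{X[v,u]:.0f},{Y[v,u]:.0f},{Z[v,u]:.0f}" if Z[v,u]>38 else f"--{f[v,u].mean():.0f}" for u in range(268,288)))
cv2.imwrite('pics/p2.png',cv2.resize(f[170:225,245:310],None,fx=11,fy=11,interpolation=cv2.INTER_NEAREST))
```

```text
186 16,-19,99 16,-17,97 15,-14,95 0,-6,70 1,-5,70 2,-2,70 1,0,67 4,1,72 3,4,69 4,5,70 3,8,68 5,10,69 8,10,74 14,10,83 15,12,83 16,13,85 16,16,83 17,17,84 --216 --241
187 16,-19,94 14,-16,91 15,-14,91 2,-7,68 3,-5,69 4,-3,70 6,-2,72 6,1,71 5,3,69 6,5,70 7,7,70 8,9,71 8,11,71 13,11,77 16,12,81 17,13,82 16,16,80 17,18,80 --231 --241
188 16,-19,90 15,-16,88 15,-14,88 7,-8,72 5,-6,69 6,-4,69 7,-2,69 8,-0,70 10,1,73 9,4,70 10,6,71 11,7,72 11,10,71 14,11,75 14,13,75 15,15,75 16,17,75 16,19,75 --241 --241
189 17,-19,88 13,-15,81 15,-14,83 9,-9,72 8,-7,70 8,-5,69 9,-3,69 10,-1,70 11,1,71 11,3,70 12,5,71 12,7,69 13,9,71 14,11,71 16,12,73 16,14,73 17,16,73 15,19,70 --240 --241
190 15,-18,82 14,-15,79 --94 10,-10,71 9,-7,68 12,-6,71 11,-3,68 11,-1,69 13,0,70 13,3,69 16,4,73 15,6,70 16,8,72 14,11,67 14,13,66 16,15,68 16,17,68 --230 --240 --240
191 16,-18,79 15,-16,77 12,-13,71 13,-10,71 14,-9,72 14,-6,71 13,-4,69 15,-2,70 15,-0,70 15,2,68 15,4,69 18,5,72 17,8,69 19,9,72 14,14,62 16,15,65 16,17,64 --239 --239 --240
192 17,-18,77 15,-15,73 14,-13,70 15,-11,71 15,-9,71 17,-8,73 17,-5,72 19,-4,73 18,
[... 2431 characters left out ...]
07 --170 --169 --163 --158 --149 39,-14,51 43,-13,57 43,-11,56 43,-9,54 44,-7,55 43,-4,53 44,-2,53 45,-1,54 44,2,51 43,5,48 43,7,47 44,9,48 --193 --231 --240
208 --170 --170 --162 --158 --156 40,-14,49 43,-13,53 44,-11,53 45,-9,53 44,-7,52 43,-4,49 44,-2,49 43,0,47 44,2,47 43,5,44 --155 --157 --185 --230 --240
209 --170 --171 --166 --158 --147 --130 43,-13,49 44,-11,50 43,-8,45 44,-6,47 44,-4,47 --216 --230 --182 --169 --171 --164 --158 --213 --239
210 --169 --170 --169 --163 --159 --188 --203 --215 --239 --239 --238 --239 --239 --228 --170 --169 --166 --156 --187 --231
211 --168 --170 --170 --162 --159 --169 --209 --239 --239 --239 --238 --239 --239 --228 --172 --169 --166 --153 --165 --219
```

View pics/p2.png

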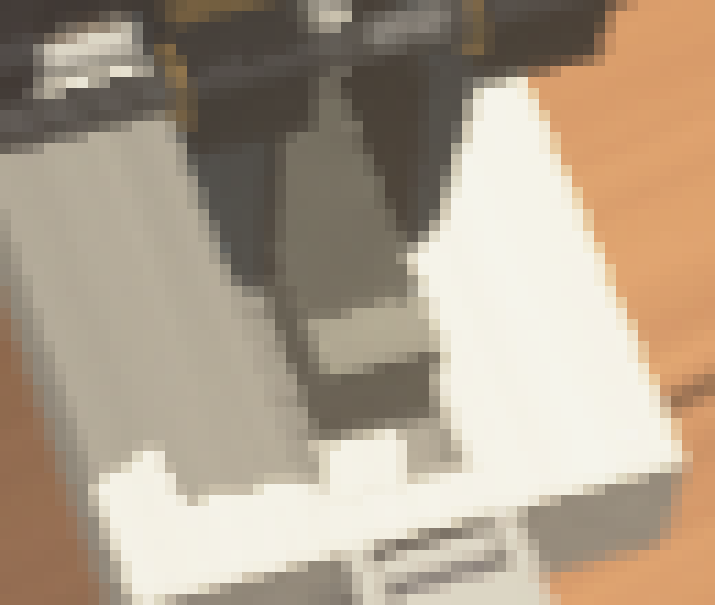

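Run:
```python
from h import *
yaw=np.radians(-11.1);ex=np.array([np.cos(yaw),np.sin(yaw)]);ey=np.array([-ex[1],ex[0]])
for n,c0 in(('scene',(629.5,36)),('top',(626.2,39))):
    d=dict(np.load(n+'0.npz')); d['R']=cv2.Rodrigues(d['rvec'])[0]; d['t']=d['tvec'].ravel(); d['K']=d['camera_matrix']; d['k1']=float(d['k1'])
    f=d['frame'].min(2).astype(np.float32)
    def samp(X,Y):
        p=np.array(c0)+np.outer(X,ex)+np.outer(Y,ey); uv=proj(d,np.c_[p,np.full(len(p),32.)]).astype(np.float32)
        return cv2.remap(f,uv[:,0].reshape(1,-1),uv[:,1].reshape(1,-1),1).ravel().astype(int)
    y=np.arange(-62,63,2.); 
    print(n,'Y from -62 step2')
    for x in(-35,-15,0,15,35): print(x,samp(np.full(len(y),x),y).tolist())
    x=np.arange(-64,65,2.); print('X from -64 step2')
    for yy in(-45,-8,0,8,45): print(yy,samp(x,np.full(len(x),yy)).tolist())
```

```text
scene Y from -62 step2
-35 [76, 92, 108, 138, 183, 215, 214, 213, 213, 213, 215, 216, 216, 216, 216, 217, 218, 215, 213, 213, 214, 216, 215, 214, 214, 216, 216, 216, 215, 215, 215, 214, 209, 174, 147, 141, 138, 133, 146, 196, 216, 219, 218, 218, 218, 217, 218, 218, 219, 220, 220, 219, 218, 218, 219, 219, 218, 214, 193, 142, 105, 101, 102]
-15 [77, 89, 109, 132, 181, 211, 214, 214, 213, 214, 215, 216, 216, 216, 216, 218, 217, 216, 214, 213, 214, 216, 216, 214, 213, 214, 216, 216, 216, 216, 216, 215, 202, 167, 144, 140, 135, 129, 142, 186, 212, 218, 218, 218, 218, 217, 217, 219, 220, 220, 220, 219, 219, 219, 219, 219, 218, 215, 196, 147, 105, 102, 102]
0 [78, 89, 110, 132, 183, 212, 215, 214, 213, 213, 214, 215, 216, 216, 216, 217, 217, 215, 214, 214, 214, 216, 215, 213, 213, 215, 215, 216, 216, 215, 215, 215, 210, 175, 146, 141, 138, 131, 139, 184, 214, 218, 218, 218, 218, 216, 217, 218, 219, 220, 220, 219, 219, 218, 218, 218, 217, 217, 204, 163, 115, 101, 101]
15 [79, 91, 111, 132, 181, 210, 214, 214, 213, 213, 214, 215, 216, 216, 216, 217, 216, 215, 215, 215, 215, 215, 215, 213, 213
[... 4720 characters left out ...]
 167, 187, 208, 217, 213, 197, 164, 117, 79]
8 [142, 159, 170, 183, 198, 217, 219, 211, 191, 179, 175, 178, 183, 185, 181, 169, 166, 170, 174, 175, 170, 162, 160, 160, 164, 164, 160, 155, 153, 155, 155, 155, 152, 149, 148, 150, 154, 156, 159, 163, 168, 175, 179, 180, 178, 168, 162, 163, 168, 170, 169, 160, 155, 152, 148, 148, 159, 185, 206, 218, 219, 203, 170, 121, 80]
45 [135, 147, 167, 185, 205, 222, 226, 227, 227, 228, 227, 227, 227, 227, 227, 227, 227, 227, 227, 227, 227, 227, 227, 227, 226, 226, 226, 226, 226, 226, 225, 226, 225, 225, 225, 225, 225, 225, 224, 225, 224, 224, 224, 224, 223, 223, 224, 223, 223, 223, 223, 223, 223, 223, 223, 223, 223, 223, 223, 222, 218, 209, 179, 146, 111]
```

p1 and p2 show the stone held over the pocket. Its end is at p2 (370,340), and it sits about 2.5 mm too far to -y of the pocket, whose +y rim corner is at p2 (460,465). I correct by 2.2 mm and lower by feel.

carry_out:
  increments:
    - [[0,0,0],[-2.2,0,0.5],1]
    - [[0,0,0],[-2.2,4,0.5],1]
    - [[0,0,0],[-2.2,8,0.5],1]
    - [[0,0,0],[-2.2,10,0.5],1]
    - [[0,0,0],[-2.2,12,0.5],1]
    - [[0,0,0],[-2.2,14,0.5],1]
    - [[0,0,0],[-2.2,15,0.5],1]
    - [[0,0,0],[-2.2,16,0.5],1]
    - [[0,0,0],[-2.2,16,0.5],1]
    - [[0,0,0],[-2.2,16,0.5],1]
  force: 20

```text
time_s: 5.05
ee_pos: [627.4, 38.4, 235.4]
ee_rot: [-90.0, -0.0, -101.1]
force: [0.4, 0.0, -2.0]
gripper_width: 23.8
```

carry_out:
  increments:
    - [[0,0,0],[0,1.5,0],1]
    - [[0,0,0],[0,3,0],1]
    - [[0,0,0],[0,4.5,0],1]
    - [[0,0,0],[0,6,0],1]
    - [[0,0,0],[0,7,0],1]
    - [[0,0,0],[0,7.5,0],1]
    - [[0,0,0],[0,7.5,0],1]

```text
time_s: 5.63
ee_pos: [627.3, 38.3, 227.7]
ee_rot: [-90.0, -0.0, -101.1]
force: [-0.1, 0.8, -1.3]
gripper_width: 24.0
```

carry_out:
  increments:
    - [[0,0,0],[0,0.5,0],1]
    - [[0,0,0],[0,1,0],1]
    - [[0,0,0],[0,1,0],1]

```text
time_s: 5.88
ee_pos: [627.4, 38.4, 227.3]
ee_rot: [-90.0, -0.0, -101.1]
force: [-0.5, 0.0, 0.8]
gripper_width: 23.8
```

carry_out:
  increments:
    - [[0,0,0],[0,0,0],0.7]
    - [[0,0,0],[0,0,0],0.6]
    - [[0,0,0],[0,0,0],0.5]
    - [[0,0,0],[0,0,0],0.5]
    - [[0,0,0],[0,0,0],0.5]

```text
time_s: 6.3
ee_pos: [627.4, 38.3, 226.9]
ee_rot: [-90.0, -0.0, -101.1]
force: [0.1, 0.1, -0.6]
gripper_width: 45.0
```

carry_out:
  increments:
    - [[0,0,0],[0,-20,0],0.5]
    - [[0,0,0],[0,-55,0],0.5]
    - [[0,0,0],[0,-90,0],0.6]
    - [[0,0,0],[0,-128,0],0.8]
    - [[0,0,0],[0,-165,0],1]
    - [[0,0,0],[0,-165,-10],1]
    - [[0,0,0],[0,-165,-10],1]
    - [[0,0,0],[0,-165,-10],1]

```text
time_s: 6.97
ee_pos: [617.0, 40.3, 391.5]
ee_rot: [-90.0, -0.0, -101.1]
force: [0.8, -0.0, -1.0]
gripper_width: 8.5
```

Run:
```python
from mv import *
from h import *
apply([0,0,0],[-2.2,16,.5]);apply([0,0,0],[0,7.5,0]);apply([0,0,0],[0,1,0]);R,p=apply([0,0,0],[0,-165,-10]);print(p)
s=env.state();print(s['time_s'],s['ee_pos'],s['force'],s['gripper_width'])
g=grab('scene'); f=g['frame'][100:240,200:330]; cv2.imwrite('pics/seat.png',cv2.resize(f,None,fx=4,fy=4,interpolation=3))
P=cloud(g); yaw=np.radians(-11.1);ex=np.array([np.cos(yaw),np.sin(yaw)]);ey=np.array([-ex[1],ex[0]])
D=P[...,:2]-[629.5,36]; X=D@ex;Y=D@ey;Z=P[...,2]
with np.errstate(invalid='ignore'):
  m=(Z>40)&(Z<50)&(abs(X)<50)&(abs(Y)<25)
print('stone',m.sum(),[ (np.percentile(a[m],[2,50,98])).round(1).tolist() for a in(X,Y,Z)])
with np.errstate(invalid='ignore'):
  m=(Z>60)&(X>-130)&(X<-50)&(abs(Y-.8)<50)&(Z<165)
  q=np.c_[X[m],Z[m]]; print('lid',m.sum(),[q[(q[:,1]>z)&(q[:,1]<z+8)].mean(0).round(1).tolist() for z in range(62,160,10)],q[:,1].max(), q[:,0].min())
```

```text
[618.87066441  41.47452665 391.476     ]
6.9667 [616.98373888  40.30457871 391.46409312] [ 0.75589653 -0.00278877 -0.95545882] 8.470819977024851
stone 432 [[-43.0, 3.2, 44.6], [-10.8, 0.6, 12.5], [42.0, 46.1, 48.5]]
lid 969 [[-93.5, 66.1], [-96.7, 75.9], [-100.1, 85.9], [-103.2, 95.8], [-106.9, 105.9], [-110.1, 115.8], [-113.5, 126.2], [-112.7, 132.8], [-118.8, 146.0], [-97.3, 152.6]] 152.59652063243993 -124.327558195198
```

View pics/seat.png

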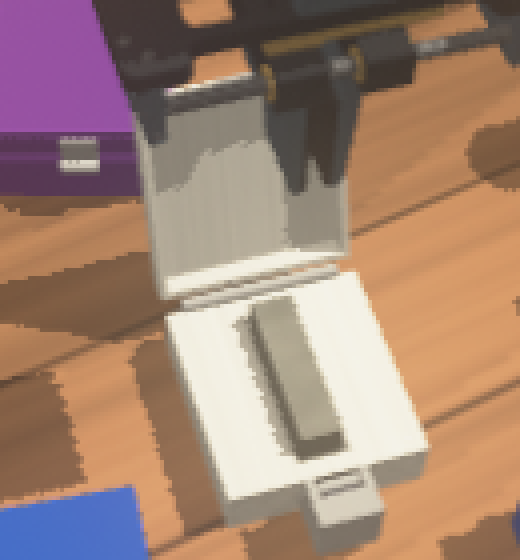

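The seat picture shows the stone lying in the pocket at (295,375). Its top is at z = 46 mm and it is centred within 1 mm. The lid leans at about 1.89 rad. Next I go behind the lid.

carry_out:
  increments:
    - [[0,0,0],[0,0,-40],1]
    - [[0,0,0],[0,0,-80],1]
    - [[0,0,0],[0,0,-118],1]
    - [[0,0,0],[0,0,-150],1]
    - [[0,0,0],[0,25,-150],1]
    - [[0,0,0],[0,55,-150],1]
    - [[0,0,0],[0,80,-150],1]
    - [[0,0,0],[0,85,-150],1]
    - [[0,0,0],[0,85,-150],1]

```text
time_s: 7.77
ee_pos: [469.7, 69.0, 304.3]
ee_rot: [-90.4, -0.1, -101.1]
force: [0.1, 0.2, 0.8]
gripper_width: 0.7
```

Run:
```python
from mv import *
R,p=apply([0,0,0],[0,85,-150]);print(p)
from h import *
s=env.state();print(s['ee_pos'],s['ee_rot'],s['force'],s['qpos'].round(1),s['gripper_width'])
```

```text
[471.6754033   70.34588106 306.476     ]
[469.74784718  69.02555378 304.33319591] [ -90.36040512   -0.12458243 -101.09903875] [0.05937136 0.23508435 0.77894085] [  7.   14.8 110.8  -0.   54.8 108.1] 0.7321005949113226
```

carry_out:
  increments:
    - [[0,0,0],[0,-2,20],1]
    - [[0,0,0],[0,-10,38],1]
    - [[0,0,0],[0,-22,56],1]
    - [[0,0,0],[0,-26,77],1]
    - [[0,0,0],[0,-25,95],1]
    - [[0,0,0],[0,-21,114],1]
    - [[0,0,0],[0,-14,131],1]
    - [[0,0,0],[0,-4,147],1]
    - [[0,0,0],[0,8,161],1]
    - [[0,0,0],[0,8,161],1]

```text
time_s: 8.6
ee_pos: [630.3, 37.5, 297.5]
ee_rot: [-90.0, -0.0, -101.1]
force: [-0.3, 0.7, -1.1]
gripper_width: 0.7
```

Run:
```python
from mv import *
R,p=apply([0,0,0],[0,8,161]);print(p)
from h import *
s=env.state();print(s['ee_pos'],s['force'])
g=grab('scene'); f=g['frame'][100:240,200:330]; cv2.imwrite('pics/fold.png',cv2.resize(f,None,fx=4,fy=4,interpolation=3))
```

```text
[629.66498356  39.35729399 298.476     ]
[630.31320406  37.54949904 297.45093891] [-0.32050587  0.67708106 -1.1457075 ]
```

View pics/fold.png

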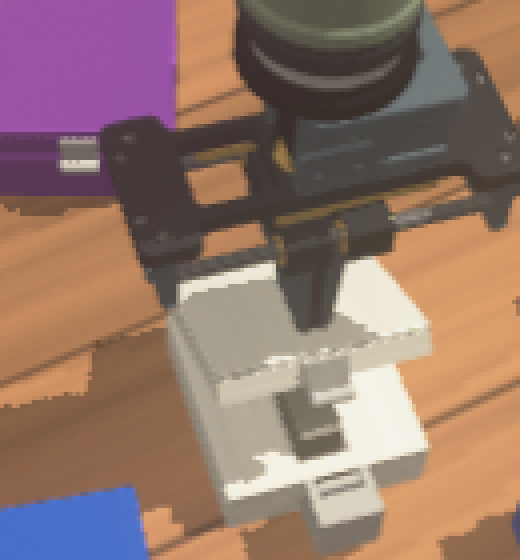

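The fold picture shows the lid folded to about 30°, with the fingertip on its outer face at (312,325) and the stone still seated at (315,430). I continue down gently.

carry_out:
  increments:
    - [[0,0,0],[0,5,5],1]
    - [[0,0,0],[0,10,9],1]
    - [[0,0,0],[0,14,13],1]
    - [[0,0,0],[0,18,17],1]
    - [[0,0,0],[0,22,21],1]
    - [[0,0,0],[0,24,23],1]
    - [[0,0,0],[0,26,25],1]
    - [[0,0,0],[0,28,27],1]
    - [[0,0,0],[0,29,28],1]
    - [[0,0,0],[0,29,28],1]

```text
time_s: 9.48
ee_pos: [656.0, 32.7, 269.6]
ee_rot: [-90.0, -0.0, -101.1]
force: [0.1, -1.2, -0.7]
gripper_width: 0.5
```

carry_out:
  increments:
    - [[0,0,0],[0,1,0],1]
    - [[0,0,0],[0,2,0],1]
    - [[0,0,0],[0,3,0],1]
    - [[0,0,0],[0,3,0],1]
    - [[0,0,0],[0,3,0],1]

```text
time_s: 9.9
ee_pos: [655.7, 32.8, 266.9]
ee_rot: [-90.0, -0.0, -101.1]
force: [1.0, 0.1, 0.2]
gripper_width: 0.5
```

carry_out:
  increments:
    - [[0,0,0],[0,1,0],1]
    - [[0,0,0],[0,2,0],1]
    - [[0,0,0],[0,3,0],1]
    - [[0,0,0],[0,3,0],1]
    - [[0,0,0],[0,3,0],1]

```text
time_s: 10.32
ee_pos: [655.7, 32.8, 263.7]
ee_rot: [-90.0, -0.0, -101.1]
force: [-1.1, 0.6, -0.2]
gripper_width: 0.3
```

carry_out:
  increments:
    - [[0,0,0],[0,1,0],1]
    - [[0,0,0],[0,2,0],1]
    - [[0,0,0],[0,3,0],1]
    - [[0,0,0],[0,3,0],1]
    - [[0,0,0],[0,3,0],1]

```text
time_s: 10.73
ee_pos: [655.7, 32.8, 260.7]
ee_rot: [-90.0, -0.0, -101.1]
force: [0.0, -0.0, 0.6]
gripper_width: 0.1
```

```bash
python3 -c "
from h import *
for _ in range(3):
  env.grab_frame('scene'); s=env.state(); print(s['ee_pos'].round(2),s['force'].round(2),s['torque'].round(2))"
```

```text
[655.71  32.78 260.74] [ 0.31 -0.21 -0.1 ] [ 0.02  0.05 -0.01]
[655.69  32.8  260.76] [ 0.38 -0.11 -0.65] [ 0.01  0.01 -0.01]
[655.68  32.78 260.75] [ 0.15  0.47 -0.75] [ 0.06  0.07 -0.01]
```

carry_out:
  increments:
    - [[0,0,0],[0,0.7,0],1]
    - [[0,0,0],[0,1.4,0],1]
    - [[0,0,0],[0,2,0],1]
    - [[0,0,0],[0,2,0],1]
    - [[0,0,0],[0,2,0],1]

```text
time_s: 11.3
ee_pos: [655.9, 32.7, 259.1]
ee_rot: [-90.0, -0.0, -101.1]
force: [0.4, -0.6, 0.9]
gripper_width: 0.2
```

carry_out:
  increments:
    - [[0,0,0],[0,0.7,0],1]
    - [[0,0,0],[0,1.4,0],1]
    - [[0,0,0],[0,2,0],1]
    - [[0,0,0],[0,2,0],1]
    - [[0,0,0],[0,2,0],1]

```text
time_s: 11.72
ee_pos: [655.9, 32.7, 258.5]
ee_rot: [-89.9, 0.0, -101.1]
force: [-2.3, -0.7, 8.6]
gripper_width: 0.5
```

carry_out:
  increments:
    - [[0,0,0],[0,0.5,0],1]
    - [[0,0,0],[0,1,0],1]
    - [[0,0,0],[0,1,0],1]

```text
time_s: 11.97
ee_pos: [655.9, 32.7, 257.8]
ee_rot: [-89.9, 0.0, -101.1]
force: [-2.7, -0.6, 9.3]
gripper_width: 0.5
```

carry_out:
  increments:
    - [[0,0,0],[0,0.5,0],1]
    - [[0,0,0],[0,1,0],1]
    - [[0,0,0],[0,1,0],1]

```text
time_s: 12.22
ee_pos: [656.1, 32.6, 256.6]
ee_rot: [-89.8, 0.0, -101.1]
force: [-1.1, -0.5, 7.9]
gripper_width: 0.6
```

carry_out:
  increments:
    - [[0,0,0],[0,0.5,0],1]
    - [[0,0,0],[0,1,0],1]
    - [[0,0,0],[0,1,0],1]

```text
time_s: 12.47
ee_pos: [656.4, 32.6, 255.3]
ee_rot: [-89.8, 0.0, -101.1]
force: [0.8, -1.9, 5.2]
gripper_width: 0.6
```

carry_out:
  increments:
    - [[0,0,0],[0,0.5,0],1]
    - [[0,0,0],[0,1,0],1]
    - [[0,0,0],[0,1,0],1]

```text
time_s: 12.72
ee_pos: [655.9, 32.7, 253.0]
ee_rot: [-90.0, 0.0, -101.1]
force: [0.0, 0.8, 0.1]
gripper_width: 0.4
```

carry_out:
  increments:
    - [[0,0,0],[0,0.5,0],1]
    - [[0,0,0],[0,1,0],1]
    - [[0,0,0],[0,1,0],1]

```text
time_s: 12.97
ee_pos: [655.3, 32.9, 251.4]
ee_rot: [-90.1, -0.0, -101.1]
force: [-0.3, 0.1, 0.9]
gripper_width: 0.7
```

The force fell from about 9 N to 0 after about 6 mm of travel, so the catch gave. I follow down to the stop.

carry_out:
  increments:
    - [[0,0,0],[0,0.5,0],1]
    - [[0,0,0],[0,1,0],1]
    - [[0,0,0],[0,1,0],1]
    - [[0,0,0],[0,1,0],1]

```text
time_s: 13.3
ee_pos: [655.3, 32.8, 251.1]
ee_rot: [-90.1, -0.0, -101.1]
force: [-2.7, 1.1, 5.3]
gripper_width: 0.4
```

carry_out:
  increments:
    - [[0,0,0],[0,0.5,0],1]
    - [[0,0,0],[0,1,0],1]
    - [[0,0,0],[0,1,0],1]
    - [[0,0,0],[0,1,0],1]

```text
time_s: 13.63
ee_pos: [655.3, 32.8, 250.9]
ee_rot: [-90.1, -0.0, -101.1]
force: [-3.2, -0.0, 7.8]
gripper_width: 0.6
```

carry_out:
  increments:
    - [[0,0,0],[0,0.5,0],1]
    - [[0,0,0],[0,1,0],1]
    - [[0,0,0],[0,1,0],1]
    - [[0,0,0],[0,1,0],1]

```text
time_s: 13.97
ee_pos: [655.3, 32.8, 250.6]
ee_rot: [-90.0, -0.0, -101.1]
force: [-4.8, 0.3, 12.9]
gripper_width: 0.2
```

carry_out:
  increments:
    - [[0,0,0],[0,-3,0],1]
    - [[0,0,0],[0,-10,0],1]
    - [[0,0,0],[0,-40,0],1]
    - [[0,0,0],[0,-80,0],1]
    - [[0,0,0],[0,-120,0],1]
    - [[0,0,0],[0,-150,-20],1]
    - [[0,0,0],[0,-150,-60],1]
    - [[0,0,0],[0,-150,-100],1]
    - [[0,0,0],[0,-150,-135],1]
    - [[0,0,0],[0,-150,-150],1]

```text
time_s: 14.8
ee_pos: [504.6, 62.1, 399.0]
ee_rot: [-90.2, -0.0, -101.1]
force: [0.2, -0.2, 0.0]
gripper_width: 0.5
```

Run:
```python
from h import *
s=env.state();print(s['time_s'],s['ee_pos'],s['force'])
for i in range(2):
  g=grab('scene')
P=cloud(g); yaw=np.radians(-11.1);ex=np.array([np.cos(yaw),np.sin(yaw)]);ey=np.array([-ex[1],ex[0]])
D=P[...,:2]-[629.5,36.8]; X=D@ex;Y=D@ey;Z=P[...,2]
with np.errstate(invalid='ignore'): m=(Z>45)&(Z<90)&(abs(X)<52)&(abs(Y)<48)
a,b=np.polyfit(X[m],Z[m],1); print('lid slope',a,'Z at lid_edge',a*48+b,m.sum(),(Z[m]-a*X[m]-b).std())
cv2.imwrite('pics/end.png',cv2.resize(g['frame'][100:300,70:390],None,fx=2.4,fy=2.4,interpolation=3))
```

```text
14.8 [504.60789559  62.09397478 398.96312268] [ 0.20789302 -0.16775804  0.01433922]
lid slope 0.020484519871788273 Z at lid_edge 60.706537218556925 1879 1.1693858997205302
```

View pics/end.png

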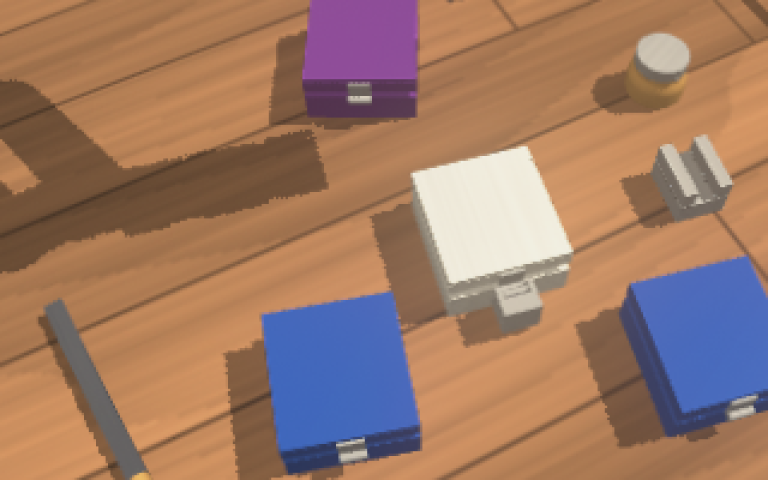

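The end picture shows the lid shut and nearly level at (490,215), resting behind the catch block at (518,300). The tin, V-block, file and boxes are unmoved. I take one stability check and then hand in.

Run:
```python
from h import *
for i in range(10): g=grab('scene')
P=cloud(g); yaw=np.radians(-11.1);ex=np.array([np.cos(yaw),np.sin(yaw)]);ey=np.array([-ex[1],ex[0]])
D=P[...,:2]-[629.5,36.8]; X=D@ex;Y=D@ey;Z=P[...,2]
with np.errstate(invalid='ignore'): m=(Z>45)&(Z<90)&(abs(X)<52)&(abs(Y)<48)
a,b=np.polyfit(X[m],Z[m],1); print(a,a*48+b); print(env.state()['time_s'])
if a*48+b<63: print(env.job_done())
```

```text
0.02022844034332332 60.66097102584693
15.4
the job is handed in; nothing more can be done
None
```

The stone is in the case pocket and the lid is shut past its catch; I handed the job in at 15.4 s of the 67 s allowed.

- **Stone:** I gripped it, set it in the pocket and let go. The picture before folding showed its top at z = 46 mm, as it should be when seated, and centred within about 1 mm.
- **Catch:** The roller met the lid edge at a fingertip height of about 68 mm. The force rose to about 9 N, then fell to 0 after about 6 mm of travel, which was the click.
- **Stop:** I then pressed onto the rubber stop. The highest force I read on the lid was 12.9 N down, with 4.8 N sideways, so well under 30 N. Force was read at the end of each move, not continuously.
- **Last checks:** After I let go, the camera put the lid edge at z = 60.7 mm, and 0.6 s later it still read that, at an angle of about 0.02 rad. An unclicked lid would have stood near 68 mm. The arm was clear, and the tin, V-block, file and look-alike boxes looked unmoved.
- **Disagreements:** The two cameras differed by about 3 to 5 mm. I used their average for the approach, and corrected the placing by 2.2 mm from the scene view. The roller's position could not be read from the robot's state, so the click is judged by force and lid height only.

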